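# Set the batch wheel to 4

## Task

Set the batch number on the grey counter unit with the orange knob: turn the orange knob clockwise until the 4 stands in the middle of the small window, then let go of it. Leave the unit with the blue knob as it is set.

Things in the scene. Friction and masses are not known exactly. Their poses are not given: they have to be found in the camera images.
- orange_dial (a joint): White number wheel turned by the orange knob (one piece, upright axis). Rad, growing clockwise seen from above. Black figures 0 to 5, 0.628 apart: 0 when figure 0 is mid-window, 1.257 for 2, 1.885 for 3, 2.513 for 4; stops 0.1 beyond 0 and 5. Starts at 1.0 to 1.9, so one grasp can turn it to 4. No clicks; friction 0.05 N m; stays where left.
- orange_grip (a point): Grip point of the orange knob, an upright bar 50 long, 14 thick, 34 tall on a black disc 54 across, 4.5 high. On the turning axis, 28 mm above the unit's flat top, 10.5 below the bar's top. x along the bar, y across it, z up; turns with the knob. The unit is a grey box 180 x 150, 52 high, fixed to the table; axis at its centre.
- orange_window (a point): Centre of the window of the unit with the orange knob, level with the unit's top, 54 mm from the knob's axis on the side away from the robot. Opening 30 x 32 mm, thin black frame; the wheel's figures, 24 mm tall, upright for a reader at the robot's side, pass under it. x points from knob to window, z up; does not turn.
- blue_bar_end (a point): One end of the blue knob's bar, 25 mm from that knob's axis, 28 mm above its unit's top; x along the bar away from the axis. This second unit is the same but for its blue knob, stands fixed on the other side of the table's middle, and must stay as it is set.
Not all that is in view belongs to the job. Leave any green look-alike of the part that bears orange_dial alone.

How it is judged:
By the outcome, as a careful person would: the job done as asked, in the order asked, and still so for the second after the job is handed in, with the robot touching nothing.
It also fails if it takes over 45 s, if anything falls off the work surface, if the arm or the gripper's body presses on something with over 40 N, if the wrist force passes 120 N, or if a joint passes its speed limit or range.

## Robot

A 6-joint arm with a two-finger parallel gripper is mounted at the origin on the work surface. World frame = base frame: x ahead of the robot, y to its left, z up, the work surface at z = 0. Lengths are in m, angles in rad, forces in N, time in s.
With the tool pointing down it reaches from about 0.275 to 0.825 m from the base axis. Payload 4.9 kg.
Tool frame: the origin (TCP) lies on the centre line of the jaws, within the pads' length; the fingertips stand 8 mm ahead of it and the grasp point (between the pads) lies 11 mm behind it; z points along the fingers, y is the line along which they close (so a half turn about z gives the same grasp; the last joint's range is limited). The gripper opens to 85 mm and grips with 20 to 120 N. Pads are 22 mm wide; open, the fingers measure 114 mm over their backs; the gripper's body (76 mm by 85 mm) begins 54 mm behind the grasp point. The pads swing forward as they close: fully open they stand 13 mm farther back than shut.
Start: joints at [-0.134, 0.326, -0.193, 1.052, 0, 1.437], TCP at [0.55, 0, 0.239] pointing down, gripper open.
Joint ranges: [-2.65, 2.65], [-0.97, 1.79], [-1.3, 1.35], [-1.93, 2.1], [-1.47, 1.37], [-3.14, 3.14]. Speed limits (rad/s): [2.57, 2.57, 3.14, 3.14, 3.14, 3.14].

## Interface

Orientations are given as a unit quaternion [x, y, z, w].
In Python, from rig import env gives the robot as it stands.
- The arm moves only by the tool drive_tool, never from a script. Its argument "series" is one flat list of numbers, 4 for each row, row after row: the shift along the tool's x, y, z in units of 25 mm (1.0 is 25 mm), then the turn about the tool's z in units of 8 degrees (1.0 is 8 degrees). A call has exactly 5 rows; each row is the pose to reach, as a shift and turn from the pose commanded when the call began, along the tool's axes at that moment; what a row does not reach only later rows make up. A row lasts 1/10 s, in which the tool goes at most 50 mm and 8.59 degrees, less where a joint would pass 70% of its speed; a pose out of reach is approached as far as the arm can. A call with a gripper value outside its range is refused whole. "grip" is the closure, from 0 (fully open) to 1 (shut), set as the call begins (left out, the last holds). The fingers move at their own pace and stop on an object; "grip_force" is the grip in N (left out, the last holds). Time passes only in rows, so rows that repeat a pose let the fingers close, or fill a call up. It gives the time, the measured TCP pose, the force, the opening and the grip force at its end, in the units of the state.
- env.state(): the state, without advancing time (a new reading comes with each control period).
- env.capture(name): name is "scene" or "side" or "wrist"; returns the picture (420x560x3 uint8, blue, green, red); there is no depth.
- env.calibration(name): a dict with "vfov" (degrees; the focal length in pixels is half the picture's height over the tangent of half this angle, whatever the lens; pixels are square), "cx", "cy" (the principal point, pixels), "dist_coeffs" ([k1, k2, p1, p2, k3] as OpenCV has them; the pictures are not rectified), "R" (3x3) and "t" (3): a world point X has camera coordinates R X + t. Camera axes: x right, y down, z forward; pixel columns grow to the right and rows downward; lengths in m; the calibration is good to about 2 mm. A picture is of the moment at which its call begins: read the wrist's pose just before it. calibration takes no time and is no camera call; for the wrist camera it gives the pose at the moment of the call.
- env.finish_job(): hands the job in; it is judged then, once.
The state is a dict: "t": time; "joint_pos": joint angles; "joint_velocities": joint speeds; "joint_efforts": joint torques, N m; "position": TCP position; "orientation": TCP orientation; "ft_force": force on the tool from outside, world axes, zero at the start; "moment": the same for the moment, N m; "gripper_width": opening from 0.0 (shut) to 1.0 (fully open); "gripper_force": force on a finger pad.
Only numpy, scipy, OpenCV 4.12 (cv2) and the standard library are available. Lean on these libraries where they do the work, as an engineer would, in place of code of your own. Each camera call takes 0.05 s, during which the arm holds its last target. There are 200 camera calls.

## Working session

There is one attempt and no reset: what is moved stays moved. The work goes in short steps, Python scripts to look and compute and a tool call to move; the robot and the scene stay as the last step left them, time stands still between calls to the robot, and variables do not carry over. Pictures are saved under pics/ and viewed, at most 10 in all, crops included, and the job is handed in when it is done.

Besides the shell and the picture viewer there is one more tool, called by a JSON object that holds its "name" and its "arguments". drive_tool: Moves the arm, as the interface text tells. Its arguments: {"type":"object","properties":{"series":{"type":"array","items":{"type":"number"}},"grip":{"type":"number"},"grip_force":{"type":"number"}},"required":["series"]}

```bash
mkdir -p pics; cat > h.py <<'E'
import numpy as np, cv2
from rig import env
def cal(n):
    c=env.calibration(n); f=210/np.tan(np.radians(c["vfov"])/2)
    K=np.array([[f,0,c["cx"]],[0,f,c["cy"]],[0,0,1]]); return K,np.array(c["dist_coeffs"],float),np.array(c["R"]),np.array(c["t"])
def ray(C,px):
    K,d,R,t=C; u=cv2.undistortPoints(np.array([[px]],float),K,d)[0,0]
    v=R.T@np.array([u[0],u[1],1]); return -R.T@t, v/np.linalg.norm(v)
def plane(C,px,z):
    o,v=ray(C,px); return o+v*(z-o[2])/v[2]
def tri(C1,p1,C2,p2):
    o1,a=ray(C1,p1);o2,b=ray(C2,p2)
    s=np.linalg.lstsq(np.c_[a,-b],o2-o1,rcond=None)[0]
    q1=o1+s[0]*a;q2=o2+s[1]*b; return (q1+q2)/2,np.linalg.norm(q1-q2)
def omask(im,lo=5,hi=20):
    h=cv2.cvtColor(im,cv2.COLOR_BGR2HSV); return cv2.inRange(h,(lo,130,80),(hi,255,255))
def blobs(m,a=40):
    n,l,s,c=cv2.connectedComponentsWithStats(m); return [(s[i,:5].tolist(),c[i].round(1).tolist()) for i in range(1,n) if s[i,4]>a]
E
python3 - <<'E'
from h import *
s=env.state(); print(s["position"],s["orientation"],s["t"])
ims=[]
for n in("scene","side","wrist"):
    C=cal(n); im=env.capture(n); np.save(n,im); cv2.imwrite(f"pics/{n}0.png",im); ims.append(im)
    print(n,blobs(omask(im)),"cam",(-C[2].T@C[3]).round(3),C[2][2].round(2))
E
```

```text
[5.49431209e-01 7.12550107e-05 2.38505623e-01] [ 7.07122820e-01  7.07090212e-01 -5.33949011e-04 -6.81814152e-04] 0.0
scene [([102, 0, 34, 6, 42], [118.2, 2.3]), ([409, 0, 97, 99, 4637], [454.7, 37.3]), ([110, 24, 61, 57, 2158], [138.8, 51.4]), ([399, 29, 13, 21, 115], [405.1, 37.5]), ([305, 43, 12, 10, 60], [309.9, 47.0]), ([394, 49, 14, 31, 121], [400.2, 61.4]), ([269, 51, 28, 12, 70], [282.8, 57.0]), ([231, 61, 31, 13, 184], [243.7, 65.9]), ([453, 72, 39, 46, 1064], [471.5, 94.2]), ([127, 78, 55, 24, 396], [154.0, 89.7]), ([112, 94, 11, 13, 71], [117.1, 100.7]), ([71, 99, 38, 20, 248], [90.8, 107.8]), ([425, 160, 104, 53, 2017], [472.4, 187.9]), ([86, 210, 15, 26, 192], [92.8, 222.3]), ([265, 295, 27, 26, 435], [278.2, 307.4])] cam [ 0.926 -0.414  0.663] [-0.59  0.42 -0.69]
side [([159, 123, 20, 8, 54], [166.4, 126.1]), ([369, 160, 16, 14, 182], [376.4, 166.8]), ([526, 164, 9, 10, 62], [529.5, 168.2]), ([551, 167, 9, 11, 78], [555.6, 171.9]), ([227, 173, 10, 18, 126], [231.6, 181.7]), ([0, 190, 51, 53, 548], [20.0, 218.6]), ([114, 349, 35, 25, 278], [133.3, 358.5]), ([154, 356, 49, 64, 1688], [175.8, 384.5])] cam [0.235 0.813 0.68 ] [ 0.19 -0.82 -0.55]
wrist [([324, 319, 18, 36, 425], [332.9, 334.5])] cam [0.55  0.074 0.373] [-0.   -0.29 -0.96]
```

View pics/scene0.png

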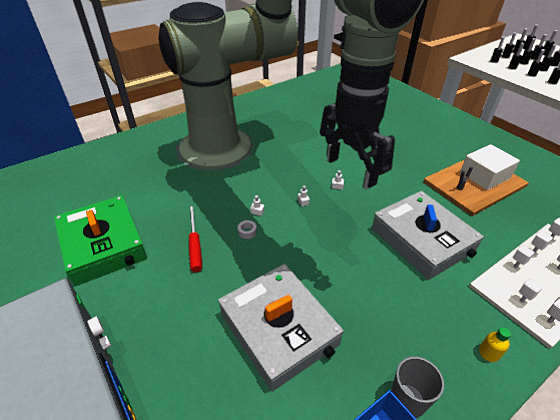

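View pics/side0.png

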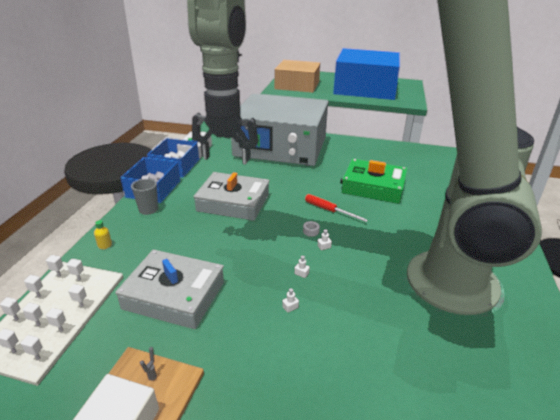

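View pics/wrist0.png

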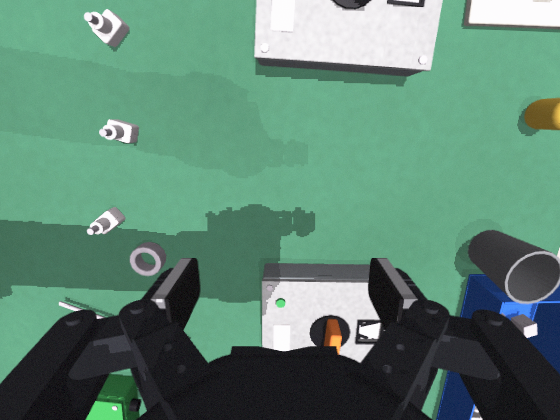

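The scene view shows the orange-knob grey unit at (278,307), which is (231,181) in the side view. The blue unit is at (430,218) in the scene view, and the green look-alike at (97,235) is on the far right of the table. In the wrist view the orange knob is at (333,335), partly hidden by the gripper.

```bash
python3 - <<'E'
from h import *
A,B,W=cal("scene"),cal("side"),cal("wrist")
print("bar",tri(A,(278.2,307.4),B,(231.6,181.7)))
print("bar",tri(A,(278.2,307.4),W,(332.9,334.5)))
print("window",plane(A,(296,336),.052),plane(W,(370,331),.052))
print("blue knob",tri(A,(431,217),B,(170,271)))
im=np.load("scene.npy"); cv2.imwrite("pics/c1.png",cv2.resize(im[260:390,210:350],None,fx=4,fy=4,interpolation=2))
E
```

```text
bar (array([ 0.60879329, -0.19490757,  0.07216286]), np.float64(0.0006873351172498564))
bar (array([ 0.6095613 , -0.19166682,  0.06725773]), np.float64(0.007732913961456869))
window [ 0.66168324 -0.19528712  0.052     ] [ 0.66520199 -0.19664252  0.052     ]
blue knob (array([0.61263813, 0.20612908, 0.07331261]), np.float64(0.0038105463592172924))
```

View pics/c1.png

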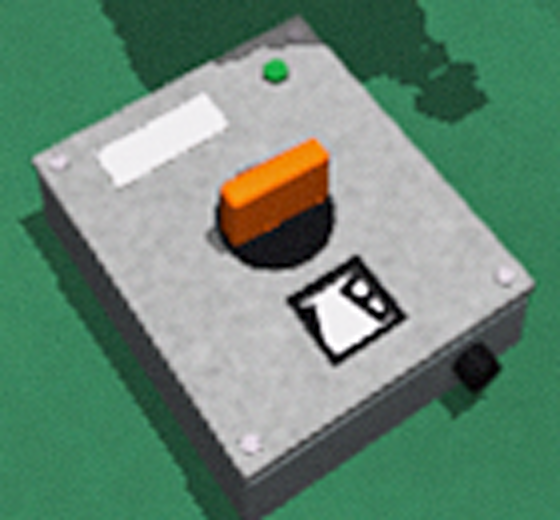

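The window shows a figure at its far right edge, and the bar lies roughly across the x-axis. Next I move so the wrist camera looks straight at the knob.

{"name": "drive_tool", "arguments": {"series": [-1.9, 0.5, 0, 0, -3.8, 1, 0, 0, -5.7, 1.5, 0, 0, -7.6, 2.2, 0, 0, -9.0, 2.2, 0, 0], "grip": 0}}

```text
t: 0.65
position: [0.6061, -0.2279, 0.2385]
orientation: [0.707, 0.707, 0.0, 0.0]
ft_force: [-0.2, 0.1, 0.1]
gripper_width: 1.001
gripper_force: 0.0
```

```bash
python3 - <<'E'
from h import *
s=env.state(); print(s["position"],s["orientation"],s["t"],s["joint_pos"])
C=cal("wrist"); im=env.capture("wrist"); np.save("w1",im); cv2.imwrite("pics/w1.png",im)
print(blobs(omask(im)),(-C[2].T@C[3]).round(4))
E
```

```text
[ 0.60611134 -0.22793878  0.2385284 ] [7.07456895e-01 7.06756404e-01 3.38586925e-05 3.54592361e-04] 0.65 [-4.73540215e-01  5.10585792e-01  8.93422673e-02  1.14885712e+00
 -1.53490920e-04  1.09824670e+00]
[([280, 139, 17, 50, 662], [287.4, 164.4])] [ 0.6067 -0.1538  0.3727]
```

View pics/w1.png

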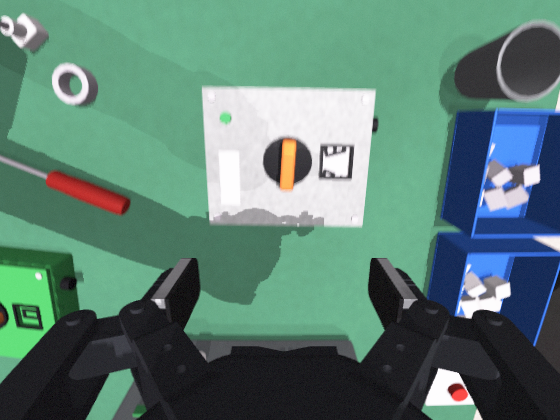

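The wrist view shows the unit nearly from above, with the bar at (287,164) lying almost along y and the window at (336,161). Next I measure the axis and bar angle and crop the window.

```bash
python3 - <<'E'
from h import *
im=np.load("w1.npy"); C=cal("wrist"); A,B=cal("scene"),cal("side")
m=omask(im); p=cv2.findContours(m,0,2)[0]; p=max(p,key=cv2.contourArea)[:,0].astype(float)
q=np.array([plane(C,x,.0905)[:2] for x in p])*1000
r=cv2.minAreaRect(q.astype(np.float32)); print("bar rect",r, cv2.boxPoints(r).round(1).tolist())
print("tri",tri(A,(278.2,307.4),C,(287.4,164.4)))
g=cv2.cvtColor(im,cv2.COLOR_BGR2GRAY)
# box corners, disc
print("corners",[plane(C,x,.052).round(4)[:2].tolist() for x in((203,87),(375,89),(362,227),(208,225))])
d=((g<60)&(m==0)).astype(np.uint8); d[:,:255]=0; d[:,365:]=0; d[:130]=0; d[200:]=0
for b in blobs(d,100): print("dark",b,plane(C,b[1],.052).round(4), plane(C,(b[0][0]+b[0][2]/2-.5,b[0][1]+b[0][3]/2-.5),.0545).round(4))
print("tcp err", env.state()["position"])
c=cv2.rotate(im[135:190,255:365],cv2.ROTATE_90_COUNTERCLOCKWISE)
cv2.imwrite("pics/c2.png",cv2.resize(c,None,fx=5,fy=5,interpolation=2))
E
```

```text
bar rect ((609.3914184570312, -201.64035034179688), (48.03657913208008, 14.111684799194336), 86.31694793701172) [[600.7999877929688, -225.1999969482422], [614.9000244140625, -226.10000610351562], [618.0, -178.10000610351562], [603.9000244140625, -177.1999969482422]]
tri (array([ 0.61144872, -0.20086062,  0.08210215]), np.float64(0.006300622489815697))
corners [[0.523, -0.1272], [0.7002, -0.1302], [0.6975, -0.2822], [0.5159, -0.2786]]
dark ([264, 141, 18, 42, 396], [273.5, 163.7]) [ 0.5943 -0.2069  0.052 ] [ 0.5933 -0.2041  0.0545]
dark ([295, 153, 16, 28, 278], [301.8, 167.1]) [ 0.6255 -0.2109  0.052 ] [ 0.6261 -0.2098  0.0545]
tcp err [ 0.60508419 -0.23314644  0.23820293]
```

View pics/c2.png

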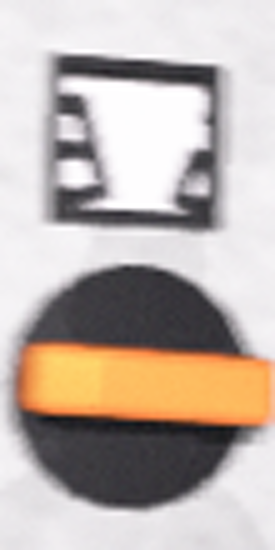

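The window shows the right side of a 3 at its left and the left side of a 2 at its right, so the dial is near 1.57 rad. The arm was still settling, so I retake the picture.

```bash
cat > meas.py <<'E'
from h import *
env.capture("wrist"); env.capture("wrist")
C=cal("wrist"); s=env.state(); im=env.capture("wrist"); np.save("w2",im); A,B=cal("scene"),cal("side")
m=omask(im); p=cv2.findContours(m,0,2)[0]; p=max(p,key=cv2.contourArea)[:,0].astype(float)
q=np.array([plane(C,x,.0905)[:2] for x in p])*1000
r=cv2.minAreaRect(q.astype(np.float32)); print("bar rect",r)
cb=p.mean(0); b=[b for b in blobs(m,200)]; print(b)
for c in b: print("tri",tri(A,(278.2,307.4),C,c[1]),tri(B,(231.6,181.7),C,c[1]))
g=cv2.cvtColor(im,cv2.COLOR_BGR2GRAY)
v=cv2.inRange(cv2.cvtColor(im,cv2.COLOR_BGR2HSV),(0,0,100),(180,40,255))
cs=max(cv2.findContours(cv2.morphologyEx(v,cv2.MORPH_OPEN,np.ones((3,3))),0,2)[0],key=lambda c:cv2.contourArea(c) if cv2.pointPolygonTest(cv2.convexHull(c),tuple(b[0][1]),False)>0 else 0)
w=np.array([plane(C,x,.052)[:2] for x in cs[:,0].astype(float)])*1000
print("unit",cv2.minAreaRect(w.astype(np.float32)))
# wheel disc: black+orange hull, fitted ellipse centre
x,y=map(int,b[0][1]); d=(g<70).astype(np.uint8); k=np.zeros_like(d); cv2.circle(k,(x,y),29,1,-1); 
dd=d*k; pts=np.argwhere(dd)[:,::-1].astype(np.float32); Q=np.array([plane(C,t,.0565)[:2] for t in cv2.convexHull(pts)[:,0]])*1000
print("disc",cv2.minEnclosingCircle(Q.astype(np.float32)))
print("tcp", s["position"],s["orientation"],s["t"])
E
python3 meas.py
```

```text
bar rect ((610.4800415039062, -194.17636108398438), (49.957000732421875, 14.179764747619629), 86.66210174560547)
[([282, 137, 17, 52, 686], [289.2, 163.5])]
tri (array([ 0.61050934, -0.19653989,  0.07608727]), np.float64(0.00014426662271488442)) (array([ 0.61034927, -0.19751675,  0.07033929]), np.float64(0.0004462601628459097))
unit ((610.4976806640625, -195.96107482910156), (150.36624145507812, 180.57693481445312), 89.02171325683594)
disc ((610.4361572265625, -195.94967651367188), 25.988243103027344)
tcp [ 0.6045383  -0.22731485  0.23818365] [ 7.08436222e-01  7.05774539e-01 -2.02053930e-04 -6.15393176e-04] 0.8
```

Axis at (0.6105, -0.1955): the unit centre, disc centre and bar all agree, sizes match, and the bar is at 86.7°. I approach above it first.

{"name": "drive_tool", "arguments": {"series": [0.6, 0.1, 1, 0.2, 1.25, 0.24, 2, 0.39, 1.25, 0.24, 3, 0.39, 1.25, 0.24, 3.6, 0.39, 1.25, 0.24, 3.6, 0.39], "grip": 0}}

```text
t: 1.35
position: [0.6091, -0.191, 0.1468]
orientation: [0.725, 0.688, -0.001, -0.003]
ft_force: [0.1, 0.4, 0.3]
gripper_width: 0.999
gripper_force: 0.0
```

```bash
python3 - <<'E'
from h import *
for i in range(5): env.capture("side")
P=[env.state() for _ in range(1)]; s=P[0]; print(s["position"],s["orientation"],s["t"],env.state()["joint_velocities"])
q=s["orientation"]; print("tool x yaw",np.degrees(2*np.arctan2(q[1],q[0])))
E
```

```text
[ 0.61185238 -0.19370362  0.15079429] [7.25928560e-01 6.87769131e-01 4.79154531e-04 1.05756536e-03] 1.6 [-0.0053442   0.00085212 -0.00055041 -0.00288187 -0.00087661 -0.00052123]
tool x yaw 86.9076225364857
```

{"name": "drive_tool", "arguments": {"series": [-0.06, -0.04, 0.8, 0.03, -0.06, -0.04, 1.8, 0.03, -0.06, -0.04, 2.6, 0.03, -0.06, -0.04, 3.2, 0.03, -0.06, -0.04, 3.2, 0.03]}}

```text
t: 2.1
position: [0.6088, -0.1948, 0.0679]
orientation: [0.728, 0.686, -0.001, -0.001]
ft_force: [0.4, 0.7, 0.1]
gripper_width: 1.004
gripper_force: 0.0
```

{"name": "drive_tool", "arguments": {"series": [0, 0, 0, 0, 0, 0, 0, 0, 0, 0, 0, 0, 0, 0, 0, 0, 0, 0, 0, 0], "grip": 1, "grip_force": 40}}

```text
t: 2.6
position: [0.6101, -0.1953, 0.0699]
orientation: [0.728, 0.686, 0.0, 0.0]
ft_force: [-1.9, 0.4, 13.8]
gripper_width: 0.16
gripper_force: 43.9
```

{"name": "drive_tool", "arguments": {"series": [0, 0, 0, 0, 0, 0, 0, 0, 0, 0, 0, 0, 0, 0, 0, 0, 0, 0, 0, 0]}}

```text
t: 3.1
position: [0.6102, -0.1953, 0.07]
orientation: [0.728, 0.686, 0.0, 0.0]
ft_force: [-1.5, 0.3, 5.7]
gripper_width: 0.157
gripper_force: 42.2
```

Gripped: the opening is about 13.4 mm against a 14 mm bar. Turning clockwise, first about 48°.

{"name": "drive_tool", "arguments": {"series": [0, 0, 0, 0.8, 0, 0, 0, 1.6, 0, 0, 0, 2.4, 0, 0, 0, 3.2, 0, 0, 0, 4]}}

```text
t: 3.6
position: [0.6103, -0.1954, 0.0699]
orientation: [0.889, 0.457, 0.0, 0.0]
ft_force: [-0.5, 0.2, 4.5]
gripper_width: 0.155
gripper_force: 42.3
```

{"name": "drive_tool", "arguments": {"series": [0, 0, 0, 0.7, 0, 0, 0, 1.4, 0, 0, 0, 2, 0, 0, 0, 2, 0, 0, 0, 2]}}

```text
t: 4.1
position: [0.6104, -0.1954, 0.07]
orientation: [0.944, 0.331, 0.0, 0.0]
ft_force: [-1.2, -0.3, 4.7]
gripper_width: 0.152
gripper_force: 42.3
```

```bash
python3 - <<'E'
from h import *
for i in range(4): env.capture("side")
s=env.state(); q=s["orientation"]; print("yaw",np.degrees(2*np.arctan2(q[1],q[0])),s["position"],s["ft_force"],s["gripper_width"],s["t"])
a=env.capture("scene")[265:375,220:340]; w=env.capture("wrist")
cv2.imwrite("pics/c3.png",np.hstack([cv2.resize(a,(458,420),interpolation=2),w[:,120:460]]))
E
```

```text
yaw 38.63201080513805 [ 0.61040689 -0.19545048  0.06997735] [-0.39412567  0.28614195  4.92378038] 0.1532449288563755 4.3
```

View pics/c3.png

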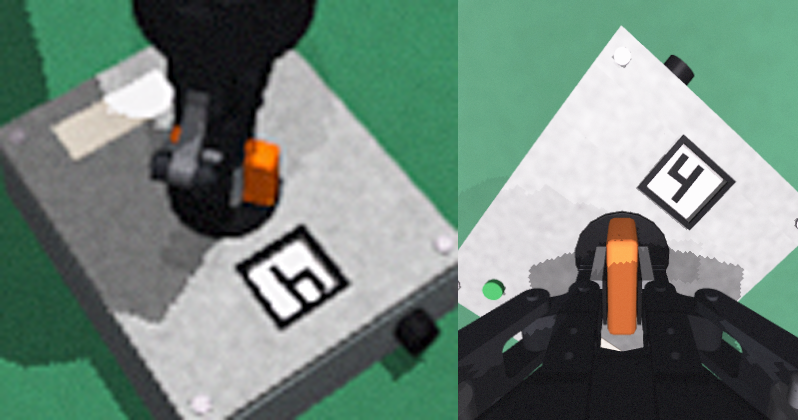

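The wrist view now shows the 4 in the window at about (349,182), close to the middle and slightly tilted. Next I measure its remaining offset.

```bash
cat > dial.py <<'E'
from h import *
C=cal("wrist"); im=env.capture("wrist")
ax=np.array([.6105,-.1955]); yaw=np.radians(-1.0)
# metric patch: window frame, right = reader's right (-y), up = +x ; 0.1 mm... 10 px/mm, +-22 mm
K,d,R,t=C; ex=np.array([np.cos(yaw),np.sin(yaw)]); er=np.array([ex[1],-ex[0]])
n=440; U,V=np.meshgrid((np.arange(n)-n/2)/1e4,(n/2-np.arange(n))/1e4)
XY=ax+ (V+.054)[...,None]*ex+U[...,None]*er
def patch(z):
    P=np.dstack([XY,np.full(U.shape,z)]).reshape(-1,3)
    p=cv2.projectPoints(P,cv2.Rodrigues(R)[0],t,K,d)[0].reshape(n,n,2).astype(np.float32)
    return cv2.remap(im,p[...,0],p[...,1],cv2.INTER_CUBIC)
for z in(.052,.050):
    c=patch(z); g=cv2.GaussianBlur(cv2.cvtColor(c,cv2.COLOR_BGR2GRAY),(0,0),3)
    nl,l,s,ce=cv2.connectedComponentsWithStats((g<120).astype(np.uint8))
    for i in range(1,nl):
        if s[i,4]<800: continue
        ys,xs=np.nonzero(l==i); r=cv2.minAreaRect(np.c_[xs,ys].astype(np.float32))
        print(z,"mm: left,right",(s[i,0]-220)/10,(s[i,0]+s[i,2]-220)/10,"bot,top",(220-s[i,1]-s[i,3])/10,(220-s[i,1])/10,"rect",np.round(r[0],0),np.round(r[1],0),round(r[2],1))
cv2.imwrite("pics/"+__import__("sys").argv[1],c)
E
python3 dial.py d1.png
```

```text
0.052 mm: left,right -18.9 20.2 bot,top -18.5 18.0 rect [226. 222.] [364. 390.] 90.0
0.052 mm: left,right -12.1 3.5 bot,top -11.1 11.6 rect [177. 220.] [228. 144.] 86.4
0.05 mm: left,right -18.5 21.1 bot,top -18.7 18.2 rect [232. 222.] [368. 395.] 90.0
0.05 mm: left,right -11.6 4.2 bot,top -11.3 11.8 rect [182. 221.] [231. 146.] 86.4
```

View pics/d1.png

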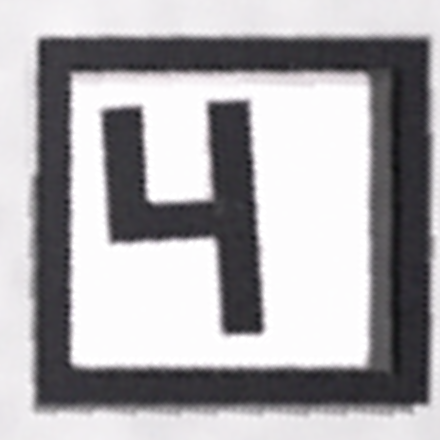

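The 4 sits about 4 mm left of centre and is tilted 3.6° anticlockwise, so I turn about 4.2° more.

{"name": "drive_tool", "arguments": {"series": [0, 0, 0, 0.3, 0, 0, 0, 0.52, 0, 0, 0, 0.52, 0, 0, 0, 0.52, 0, 0, 0, 0.52]}}

```text
t: 4.95
position: [0.6104, -0.1954, 0.0699]
orientation: [0.955, 0.296, 0.0, 0.0]
ft_force: [-0.9, 0.1, 4.9]
gripper_width: 0.154
gripper_force: 42.3
```

```bash
python3 -c "
from h import *
for i in range(4): env.capture('side')"; python3 dial.py d2.png
```

```text
0.052 mm: left,right -18.9 20.2 bot,top -18.5 18.0 rect [226. 222.] [390. 364.] -0.0
0.052 mm: left,right -7.5 7.0 bot,top -11.3 11.6 rect [216. 218.] [145. 227.] 0.6
0.05 mm: left,right -18.6 21.0 bot,top -18.8 18.1 rect [232. 223.] [368. 395.] 90.0
0.05 mm: left,right -7.0 7.6 bot,top -11.5 11.6 rect [222. 219.] [145. 230.] 0.0
```

View pics/d2.png

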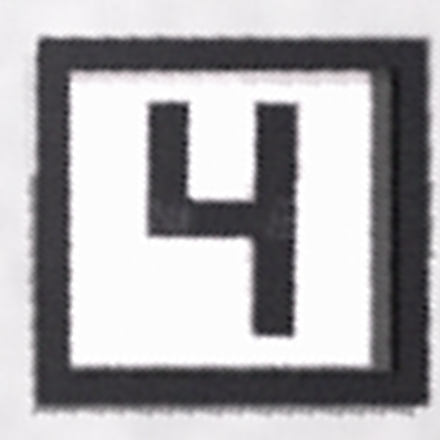

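The 4 is upright and centred to within about 0.5 mm. Releasing, lifting, and checking.

{"name": "drive_tool", "arguments": {"series": [0, 0, 0, 0, 0, 0, 0, 0, 0, 0, 0, 0, 0, 0, 0, 0, 0, 0, 0, 0], "grip": 0}}

```text
t: 5.7
position: [0.6099, -0.1951, 0.0691]
orientation: [0.955, 0.296, -0.0, -0.0]
ft_force: [-0.7, -0.6, -0.0]
gripper_width: 0.989
gripper_force: 0.0
```

{"name": "drive_tool", "arguments": {"series": [0, 0, 0, 0, 0, 0, 0, 0, 0, 0, -0.5, 0, 0, 0, -1.3, 0, 0, 0, -2.2, 0]}}

```text
t: 6.2
position: [0.6096, -0.195, 0.1252]
orientation: [0.955, 0.296, -0.0, -0.0]
ft_force: [-0.5, -1.5, -0.7]
gripper_width: 1.001
gripper_force: 0.0
```

{"name": "drive_tool", "arguments": {"series": [0, 0, -1, 0, 0, 0, -2, 0, 0, 0, -2.6, 0, 0, 0, -2.6, 0, 0, 0, -2.6, 0]}}

```text
t: 6.7
position: [0.61, -0.1952, 0.1897]
orientation: [0.955, 0.296, 0.0, 0.0]
ft_force: [0.0, 0.5, -0.4]
gripper_width: 1.005
gripper_force: 0.0
```

```bash
python3 -c "
from h import *
for i in range(4): env.capture('side')
s=env.state();print(s['position'],s['gripper_width'],s['ft_force'])"; python3 dial.py d3.png
```

```text
[ 0.60921934 -0.19488298  0.18802836] 1.0011936372650274 [-0.60481013  0.96986734  0.23012367]
0.052 mm: left,right -18.5 20.1 bot,top -18.4 17.8 rect [228. 222.] [361. 385.] 90.0
0.052 mm: left,right -6.5 7.7 bot,top -11.4 11.3 rect [225. 220.] [141. 225.] 0.5
0.05 mm: left,right -18.3 20.6 bot,top -18.6 17.9 rect [231. 223.] [364. 388.] 90.0
0.05 mm: left,right -6.2 8.1 bot,top -11.5 11.4 rect [228. 220.] [142. 226.] 1.0
```

View pics/d3.png

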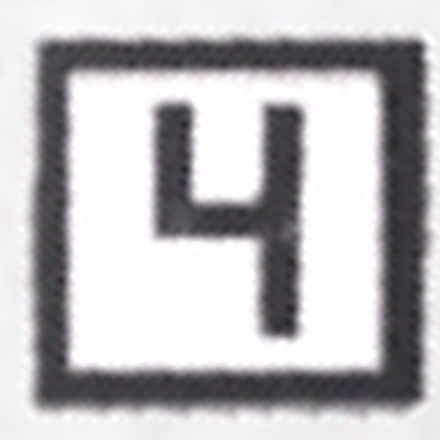

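The knob is released, the gripper is clear, and the 4 stands centred and upright in the window. I'm handing the job in.

```bash
python3 -c "
from rig import env
print(env.finish_job())"
```

```text
the job is handed in; nothing more can be done
None
```

The orange dial is turned clockwise to 4, centred in the window to within about 0.5 mm, the knob is released, and the arm never went near the blue unit; the job is handed in.

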